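# Set the length stop to a chair spindle

## Robot

A 7-joint arm with a two-finger parallel gripper is mounted at the origin on the work surface. World frame = base frame: x ahead of the robot, y to its left, z up, the work surface at z = 0. Lengths are in m, angles in rad, forces in N, time in s.
With the tool pointing down it reaches from about 0.4 to 0.85 m from the base axis. Payload 10.4 kg.
Tool frame: the origin (TCP) lies at the very end of the fingers, on their centre line; the grasp point (between the pads) lies 19 mm behind it; z points along the fingers, y is the direction in which the jaws open and shut (so a half turn about z gives the same grasp; the last joint's range is limited). The gripper opens to 87 mm and grips with 3 to 60 N. Pads are 19 mm wide; open, the fingers measure 117 mm over their backs; the gripper's body (75 mm by 190 mm) begins 51 mm behind the grasp point.
Start: joints at [1.17, 0.332, -0.065, 1.46, 0.022, 1.35, -0.088], TCP at [0.231, -0.581, 0.223] pointing down, gripper open.
Joint ranges: [-2.6, 2.6], [-0.5, 2.12], [-1.47, 1.34], [0.16, 2.42], [-1.27, 4.41], [0.06, 2.06], [-2.6, 2.6]. Speed limits (rad/s): [2.22, 2.22, 2.79, 2.79, 3.14, 3.14, 3.14].

## Interface

Orientations are given as a unit quaternion [x, y, z, w].
In Python, from bench import r, eyes, job gives the robot as it stands. The module is installed in compiled form; this text tells all that it offers.
- The arm moves only by the tool play_rows, never from a script. Its argument "motion" is a list of rows, each a list of 7 numbers: the shift along the tool's x, y, z as a fraction of full scale, then the turn, a rotation vector about the tool's x, y, z as a fraction of full scale, then the opening in per cent of the stroke, from 0 (shut) to 100 (fully open). A call has 1 to 5 rows; each row is the pose to reach, as a shift and turn from the pose commanded when the call began, along the tool's axes at that moment; what a row does not reach only later rows make up. Full scale, the value 1, is 0.2 m for a shift and 90 degrees for a turn. A row lasts 1/8 s, in which the tool goes at most 62.5 mm and 10.7 degrees, less where a joint would pass 70% of its speed; a pose out of reach is approached as far as the arm can. A call with a number of a shift or a turn outside -1 to 1 is refused whole. A call with a gripper value outside its range is refused whole. The fingers move at their own pace and stop on an object; "squeeze" is the grip in N (left out, the last holds). Time passes only in rows, so rows that repeat a pose let the fingers close. It gives the time, the measured TCP pose, the force and the opening at its end, in the units of the state.
- r.read_state(): the state, without advancing time (a new reading comes with each control period).
- eyes.camera(name): name is "scene" or "top" or "wrist"; returns a dict with "image" (480x640x3 uint8, red, green, blue), "mtx" (3x3 intrinsics, pixels), "R" (3x3) and "t" (3): a world point X has camera coordinates R X + t. Camera axes: x right, y down, z forward; pixel columns grow to the right and rows downward; lengths in m; the calibration is good to about 2 mm. A picture is of the moment at which its call begins. There is no depth.
- job.close_job(): hands the job in, once; it reports no verdict.
Trained networks look in a picture, given as the dict that the camera call returned (one of the last four; its "shot" number tells which), for a name from the list of things; names that differ only in an ending like _2 or _b are one class to them, and where a whole thing is asked for, a point or a joint stands for the part that bears it (a point fixed in the world has none). Each returns a list of dicts, best first, with "p" (0 to 1); they miss things now and then, are a little off and sometimes report something else, mostly with a low value. They report only what shows in the picture. A call takes as long as a camera call. They do not tell look-alikes from the thing itself.
- eyes.regions_of(picture, label): "region" (480x640 bool, what is visible of it) and "xy" ([column, row] in pixels, amid what is visible of it).
- eyes.landmark_of(picture, label): "xy" ([column, row] in pixels: a listed point, or the origin of a listed thing).
The state is a dict: "time": time; "joint_positions": joint angles; "joint_vel": joint speeds; "joint_torque": joint torques, N m; "ee_pos": TCP position; "eef_rot": TCP orientation; "ft_force": force on the tool from outside, world axes, zero at the start; "torque": the same for the moment, N m; "width": finger opening in m.
Only numpy, scipy, OpenCV 4.12 (cv2) and the standard library are available. Lean on these libraries where they do the work, as an engineer would, in place of code of your own. Each camera call takes 0.05 s, during which the arm holds its last target. There are 200 camera calls.

## Task

On the wooden jig, first slacken the wing-headed set screw of the stop collar (anticlockwise) before moving the collar, then slide the collar along the bar so that its arm, not the gripper, pushes the turned spindle along the trough until it is home against the fence nose. Keep a light push of about 8 N on it, never more than 25 N, and tighten the screw fully again (clockwise, to its stop), so that the spindle is left snug between arm and nose with no play. Let go at the end and leave everything else on the bench where it is.

Things in the scene. Friction and masses are not known exactly. Their poses are not given: they have to be found in the camera images.
- jig: Fixed jig: plywood board 270 x 420 x 18 mm; origin under its centre, z up, y along the guide bar. The steel bar (16 mm thick) runs along y at x = -30 mm, 75 mm high, between two steel posts at y = -190 and +190 (36 x 22 mm, 94 mm high). The spindle's trough runs along y at x = +32 mm. The whole jig stands at any yaw within about 0.45 rad. The collar slides towards -y to reach the spindle.
- fence_face (a point): Centre of the front (+y) face of the fence, the fixed dark wood block at the -y end of the trough, at the spindle's axis height; x, y, z are the jig's. A round steel nose with a 24 mm rubber face stands out of this face towards +y by 10 to 26 mm; how far is different each time and is not measured, and it does not give (it takes over 100 N to shift).
- spindle_mid (a point): Centre of the turned dark wood spindle, 27 mm thick, 140 mm long, about 90 g, lying loose in the trough along the jig's y; its own y axis runs along it, towards the collar; it has up to 4 mm of side play there and may roll about that axis. It starts 15 to 50 mm short of the nose; it slides with under 2 N.
- spindle_end (a point): Centre of the spindle's end face on the collar's side (70 mm along its y from its centre).
- stop_face (a point): Point on the flat -y face of the collar's arm that meets the centre of the spindle's end; x, y, z are the jig's.
- collar (a joint): Travel of the stop collar along the bar towards -y of the jig, in m (0 to 0.170). Steel collar 39 mm across, 24 mm long, with a flat arm that reaches over and down into the trough. With the screw loose it slides with about 1 to 3 N; with the screw tight it is locked.
- screw (a joint): Angle of the set screw in rad about the vertical: 0 = fully tight (stop), 1.5 = stop of loosening; grows anticlockwise seen from above. It starts tight (0 to 0.04), clamps below about 0.3 rad and is free above 0.4. It takes up to about 0.4 N m while it clamps, little when free. It moves along with the collar.
- wing (a point): Centre of the wing, the screw's flat steel head: 26 mm wide, 8 mm thick, 28 mm high, standing upright on top of the collar with its centre 124 mm above the table; z up along the screw's axis, x along the wing's width, y through its thickness (close the fingers along y). The collar's top is 30 mm below this point. Gripping the wing one can turn the screw and, without letting go, slide the collar with it.
- blank_mid (a point): Centre of a square wood blank, 22 x 120 x 22 mm, lying loose on the board; a bystander.
- spare_collar_mid (a point): Centre of a spare steel ring, 39 mm across and 12 mm high, lying loose on the board; a bystander.
- glue_jar_mid (a point): Centre of a white jar, 60 mm across, 85 mm high; a bystander.
- tack_tin_mid (a point): Centre of an aluminium tin, 72 mm across, 50 mm high; a bystander.
- mallet_mid (a point): Centre of the head of a wooden mallet, 100 x 62 x 62 mm, its handle 190 mm long towards its -y; a bystander.
- tack_hammer_grip (a point): Middle of the handle of a small hammer lying on the bench; a bystander.
- driver_grip (a point): Middle of the handle of a screwdriver lying on the bench; a bystander.
Mind the look-alikes: they are no part of the job. What is shaped like the part that bears spindle_mid but green or purple is not meant.

How it is judged:
On the way, in this order (a step that is already met when the one before it is completed fails the run):
1. the set screw is slackened, the collar still where it was (value of joint screw above 0.5 rad and distance of stop_face from where it was at the start of the episode below 0.008 m), for 0.1 s.
2. the spindle is pressed home by the collar's arm (over 4 N) and stands still, with the screw loose (contact force between collar and spindle above 4 N and linear speed of spindle below 0.004 m/s and value of joint screw above 0.4 rad), for 0.2 s.
3. the screw is tight again with the spindle snug (value of joint screw below 0.2 rad and y of spindle_end in the frame of stop_face above -0.0015 m and distance between nose_c1 and stop_face below 0.1435 m), for 0.2 s.
At the end, for the whole second after the job is handed in: The set screw is tight (within 0.2 rad of its stop), the spindle lies in the trough, at rest, with its end within 1.5 mm of the collar's arm (and within 8 mm of the arm face's centre), and the whole play between arm and nose is under 1.5 mm (all of step 3 and y of spindle_end in the frame of stop_face below 0.002 m and distance between spindle_end and stop_face below 0.008 m and velocity of joint collar between -0.005 and 0.005 m/s and linear speed of spindle below 0.01 m/s); the robot touches nothing.
It fails at once if the spindle is pressed with more than 25 N (contact force between collar and spindle above 25 N).
It fails at once if a bystander is moved by more than 30 mm (distance of any of blank_mid, spare_collar_mid, glue_jar_mid, tack_tin_mid, mallet_mid, tack_hammer_grip, driver_grip from where it was at the start of the episode above 0.03 m).
It fails at once if the robot pushes the spindle itself (contact force between the arm and spindle above 2 N).
It also fails if it takes over 61 s, if anything falls off the work surface, if the arm or the gripper's body presses on something with over 40 N, if the wrist force passes 120 N, or if a joint passes its speed limit or range.

## Working session

There is one attempt and no reset: what is moved stays moved. The work goes in short steps, Python scripts to look and compute and a tool call to move; the robot and the scene stay as the last step left them, time stands still between calls to the robot, and variables do not carry over. Pictures are saved under pics/ and viewed, about 8 in all and at most 12, crops included, and the job is handed in when it is done.

Besides the shell and the picture viewer there is one more tool, called after "Call:" as a command line: name --pt "numbers of a row" for each row, then --argument value for the rest. play_rows: Moves the arm, as the interface text tells. Shift numbers are shares of 0.2 m and turn numbers shares of 90 degrees, none past 1 either way. Its arguments: {"type":"object","properties":{"motion":{"type":"array","items":{"type":"array","items":{"type":"number"}}},"squeeze":{"type":"number"}},"required":["motion"]}

```bash
mkdir -p pics
cat > h.py <<'E'
import numpy as np, cv2
from bench import r, eyes, job
from scipy.spatial.transform import Rotation as Ro
def save(p,name,crop=None,scale=1):
    im=p["image"][:,:,::-1].copy()
    if crop: x0,y0,x1,y1=crop; im=im[y0:y1,x0:x1]
    if scale!=1: im=cv2.resize(im,None,fx=scale,fy=scale,interpolation=cv2.INTER_CUBIC)
    cv2.imwrite("pics/"+name,im)
def onz(p,xy,z):
    d=np.linalg.inv(p["mtx"])@np.array([xy[0],xy[1],1.]); d=p["R"].T@d; c=-p["R"].T@p["t"]
    return c+d*(z-c[2])/d[2]
def proj(p,X):
    q=p["mtx"]@(p["R"]@np.array(X)+p["t"]); return q[:2]/q[2]
def tri(ps,xys):
    A=[];b=[]
    for p,xy in zip(ps,xys):
        d=p["R"].T@np.linalg.inv(p["mtx"])@np.array([xy[0],xy[1],1.]); d/=np.linalg.norm(d); c=-p["R"].T@p["t"]
        P=np.eye(3)-np.outer(d,d); A.append(P); b.append(P@c)
    return np.linalg.lstsq(np.vstack(A),np.hstack(b),rcond=None)[0]
E
python3 - <<'E'
from h import *
s=r.read_state(); print(s["ee_pos"],s["eef_rot"],s["width"],s["ft_force"])
a=eyes.camera("scene"); b=eyes.camera("top"); 
save(a,"scene.png"); save(b,"top.png")
Z=dict(wing=.124,jig=0,spindle_mid=.05,spindle_end=.05,stop_face=.05,fence_face=.05,spare_collar_mid=.024,blank_mid=.029,glue_jar_mid=.042)
for n in Z:
    for k,p in (("s",a),("t",b)):
        for d in eyes.landmark_of(p,n)[:3]: print(n,k,round(d["p"],2),np.round(d["xy"]),np.round(onz(p,d["xy"],Z[n]),3))
E
```

```text
[ 0.23038538 -0.58056905  0.22177148] [ 9.82209514e-01  1.87787049e-01 -1.80391162e-04 -6.79450378e-04] 0.08726097668289114 [-1.04390509 -0.5073566   0.43536488]
wing s 0.51 [380. 221.] [0.544 0.153 0.124]
wing s 0.4 [392. 306.] [0.727 0.053 0.124]
wing t 0.47 [271. 212.] [0.539 0.15  0.124]
jig s 0.75 [345. 291.] [0.598 0.034 0.   ]
jig t 0.68 [314. 195.] [0.603 0.037 0.   ]
spindle_mid s 0.67 [345. 298.] [0.635 0.008 0.05 ]
spindle_mid s 0.66 [197. 230.] [ 0.303 -0.199  0.05 ]
spindle_mid s 0.59 [207. 352.] [ 0.601 -0.293  0.05 ]
spindle_mid t 0.89 [288. 289.] [0.33  0.114 0.05 ]
spindle_mid t 0.76 [397. 306.] [ 0.278 -0.192  0.05 ]
spindle_mid t 0.63 [175. 289.] [0.333 0.433 0.05 ]
spindle_end s 0.8 [364. 282.] [0.623 0.065 0.05 ]
spindle_end s 0.8 [189. 253.] [ 0.358 -0.24   0.05 ]
spindle_end s 0.76 [343. 186.] [0.36  0.174 0.05 ]
spindle_end t 0.79 [298. 184.] [0.627 0.082 0.05 ]
spindle_end t 0.61 [265. 288.] [0.332 0.178 0.05 ]
stop_face s 0.63 [393. 257.] [0.601 0.158 0.05 ]
stop_face t 0.76 [273. 192.] [0.606 0.154 0.05 ]
stop_face t 0.22 [183. 187.] [0.623 0.414 0.05 ]
fence_face s 0.48 [195. 433.] [ 0.731 -0.367  0.05 ]
fence_face t 0.54 [269. 213.] [0.546 0.166 0.05 ]
fence_face t 0.44 [466. 266.] [ 0.386 -0.389  0.05 ]
fence_face t 0.27 [184. 183.] [0.635 0.41  0.05 ]
spare_collar_mid s 0.63 [314. 263.] [0.51  0.002 0.024]
spare_collar_mid t 0.55 [328. 225.] [ 0.511 -0.002  0.024]
blank_mid s 0.84 [392. 307.] [0.695 0.092 0.029]
blank_mid t 0.33 [184. 256.] [0.428 0.413 0.029]
glue_jar_mid s 0.88 [431. 173.] [0.432 0.403 0.042]
glue_jar_mid t 0.89 [188. 256.] [0.426 0.399 0.042]
```

View pics/scene.png

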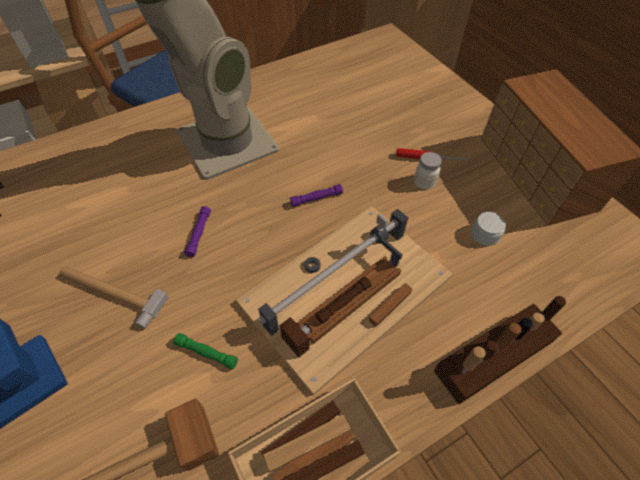

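View pics/top.png

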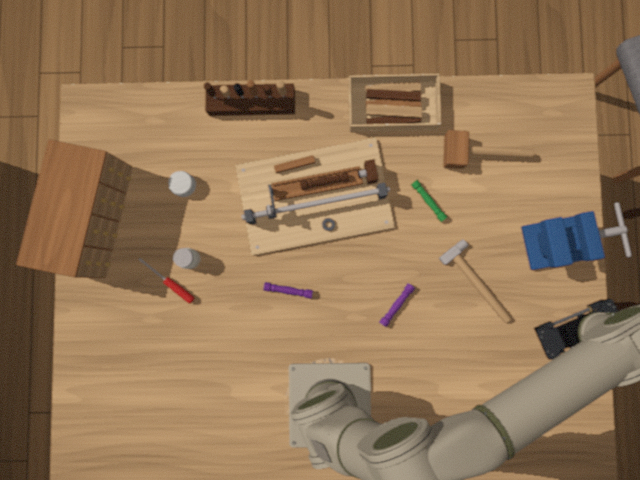

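Top view: the real spindle is the dark one in the trough, at about (325,181), and scene (345,298). The look-alikes lie on the bench: green at (430,200), purple at (289,290) and (397,305). The box at the back holds dark sticks. The wing is at about (271,212), next to the left post at (250,216). I'll check that choice in one crop and measure the jig's yaw.

Run:
```python
from h import *
a=eyes.camera("scene"); b=eyes.camera("top")
A=onz(b,(250,216),.094);B=onz(b,(382,191),.094); d=A-B; print(A,B,np.linalg.norm(d),np.degrees(np.arctan2(d[1],d[0])))
m=(A+B)/2; u=d/np.linalg.norm(d); x=np.array([u[1],-u[0],0]); print("jig",m+0.03*x)
p1=cv2.resize(a["image"][195:365,230:460,::-1],(690,510),interpolation=cv2.INTER_CUBIC)
cv2.imwrite("pics/c1.png",p1)
for c,n in((a,"s"),(b,"t")):
  for l in("wing","collar","spindle_mid","fence_face"):
    try:
      for d in eyes.regions_of(c,l)[:3]: print(l,n,round(d["p"],2),np.round(d["xy"]),d["region"].sum())
    except Exception as e: print(l,e)
print(tri([a,b],[(380,221),(271,212)]))
```

```text
[0.53220491 0.21308957 0.094     ] [ 0.59603126 -0.15368852  0.094     ] 0.37229016994993436 99.87169820074001
jig [0.59367391 0.03484379 0.094     ]
wing s 0.51 [381. 223.] 128
collar s 0.58 [384. 236.] 623
spindle_mid s 0.97 [343. 300.] 684
spindle_mid s 0.64 [315. 197.] 500
spindle_mid s 0.59 [205. 352.] 717
fence_face s 0.79 [339. 293.] 18952
wing t 0.41 [271. 208.] 45
collar t 0.72 [269. 208.] 183
spindle_mid t 0.87 [430. 201.] 401
spindle_mid t 0.71 [397. 304.] 390
spindle_mid t 0.68 [288. 290.] 370
fence_face t 0.65 [311. 198.] 12220
[0.54023322 0.15338577 0.11849676]
```

View pics/c1.png

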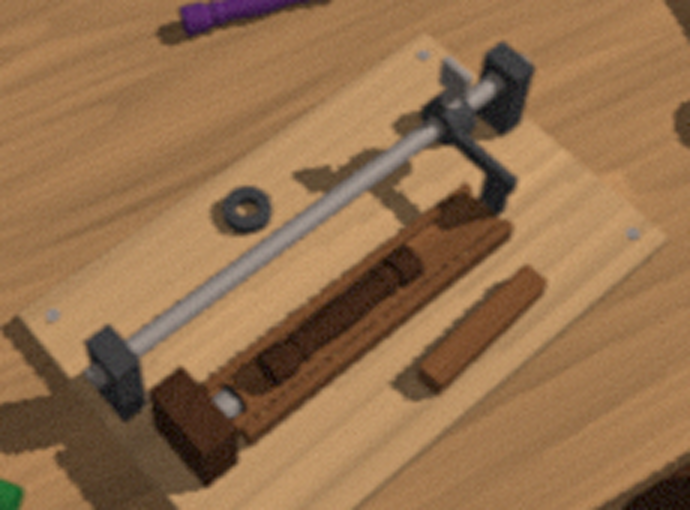

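Call:
play_rows --pt "0.3 -0.3 0 0 0 0 100" --pt "0.6 -0.6 0 0 0 0 100" --pt "0.92 -0.92 0 0 0 0 100"

```text
time: 1.88
ee_pos: [0.3055, -0.407, 0.2227]
eef_rot: [0.982, 0.188, 0.0, 0.0]
ft_force: [1.1, -0.3, 0.6]
width: 0.0868
```

Call:
play_rows --pt "0.3 -0.3 0 0 0 0 100" --pt "0.6 -0.6 0 0 0 0 100" --pt "0.92 -0.92 0 0 0 0 100"

```text
time: 2.25
ee_pos: [0.3798, -0.2348, 0.2229]
eef_rot: [0.982, 0.188, 0.0, 0.001]
ft_force: [2.1, -0.3, -0.1]
width: 0.087
```

Call:
play_rows --pt "0.3 -0.3 0 0 0 0 100" --pt "0.6 -0.6 0 0 0 0 100" --pt "0.85 -0.85 0 0 0 0 100" --pt "0.85 -0.85 0 0 0 0 100" --pt "0.85 -0.85 0 0 0 0 100"

```text
time: 2.88
ee_pos: [0.4754, -0.0116, 0.2229]
eef_rot: [0.982, 0.191, 0.001, -0.001]
ft_force: [0.5, 0.0, 0.1]
width: 0.0869
```

The crop shows the dark spindle in the trough, the collar with its arm near the far post, and the wing on top at crop (457,75). Those are the parts I want.

Call:
play_rows --pt "0.2 -0.3 0 0 0 0 100" --pt "0.35 -0.55 -0.1 0 0 0 100" --pt "0.35 -0.55 -0.2 0 0 0 100" --pt "0.35 -0.55 -0.2 0 0 0 100"

```text
time: 3.38
ee_pos: [0.4997, 0.1123, 0.2637]
eef_rot: [0.982, 0.188, 0.001, 0.0]
ft_force: [0.1, -0.1, -0.2]
width: 0.0872
```

Run:
```python
from h import *
s=r.read_state(); print(s["ee_pos"],s["joint_positions"])
w=eyes.camera("wrist"); save(w,"w1.png")
for d in eyes.landmark_of(w,"wing")[:3]: print(d["p"],d["xy"],onz(w,d["xy"],.124))
for d in eyes.regions_of(w,"wing")[:3]:
    m=d["region"]; print(d["p"],d["xy"],m.sum(), cv2.minAreaRect(np.argwhere(m)[:,::-1].astype(np.float32)))
print(w["mtx"][0],-w["R"].T@w["t"],w["R"][2], proj(w,[.54,.153,.138]))
```

```text
[0.49973588 0.11231674 0.26371181] [ 0.40035441  0.12080695 -0.76191104  1.66019159  0.08542115  1.39217821
 -1.56528631]
0.7 [296.0, 163.0] [0.54321433 0.15502759 0.124     ]
0.92 [297.3, 161.7] 413 ((299.0799865722656, 161.9399871826172), (15.697771072387695, 32.951175689697266), 8.13010311126709)
0.23 [414.6, 146.2] 84315 ((428.0931091308594, 139.61724853515625), (419.9095153808594, 250.23919677734375), 11.181753158569336)
[344.21904704   0.         323.41895555] [0.57304391 0.14180062 0.42587288] [-0.26749206 -0.10731655 -0.95756522] [295.66246332 168.948635  ]
```

View pics/w1.png

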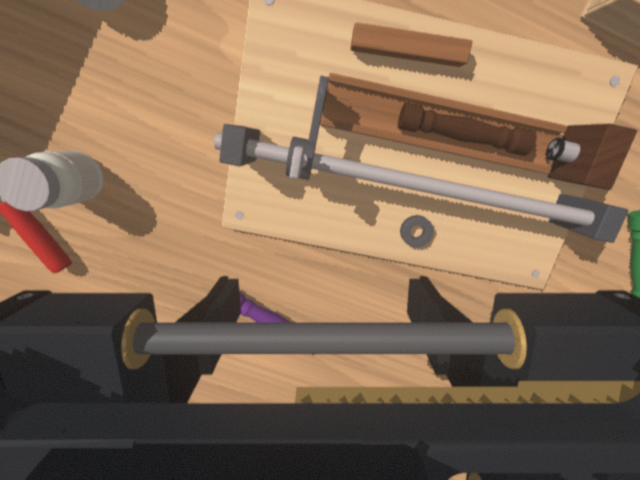

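Wrist view: the wing is at (297,162), its width across the bar and its thickness along it. Nothing stands near it except the post at (237,145).

Run:
```python
from h import *
w=eyes.camera("wrist")
b=eyes.camera("top")
# bar line: bright-ish thin between; use pixels seen
A=onz(w,(335,164),.079);B=onz(w,(560,208),.079);d=A-B;az=np.arctan2(d[1],d[0]);print("bar az wrist",np.degrees(az),A,B)
for d in eyes.regions_of(w,"wing")[:1]:
    m=d["region"]; pts=np.array([onz(w,q[::-1],.138)[:2] for q in np.argwhere(m)]); print("wing top ctr?",pts.mean(0)); 
    c=np.cov(pts.T); e,v=np.linalg.eigh(c); print("major az",np.degrees(np.arctan2(v[1,1],v[0,1])))
T=tri([w,b],[(297,162),(271,210)]);print(T)
s=r.read_state(); R=Ro.from_quat(s["eef_rot"]).as_matrix()
tgt=np.array([.542,.154,.20]); print("tool shift",R.T@(tgt-s["ee_pos"])/.2,"yaw x az",np.degrees(np.arctan2(R[1,0],R[0,0])))
```

```text
bar az wrist 100.718485325121 [0.55077396 0.11874533 0.079     ] [ 0.59426549 -0.11102073  0.079     ]
wing top ctr? [0.54625171 0.15343635]
major az -173.25251186816453
[0.54368576 0.15159477 0.1261076 ]
tool shift [ 0.28041465 -0.12079327  0.30888792] yaw x az 21.551713129445673
```

Call:
play_rows --pt "0.14 -0.06 0.1 0 0 0.06 100" --pt "0.29 -0.115 0.25 0 0 0.124 75" --pt "0.29 -0.115 0.25 0 0 0.124 60" --pt "0.29 -0.115 0.25 0 0 0.124 60"

```text
time: 4.18
ee_pos: [0.5443, 0.1544, 0.2127]
eef_rot: [0.996, 0.092, -0.0, 0.0]
ft_force: [-0.4, 0.3, 0.8]
width: 0.0647
```

Run:
```python
from h import *
w=eyes.camera("wrist"); save(w,"w2.png",(160,60,480,300),2)
for d in eyes.regions_of(w,"wing")[:2]:
    m=d["region"]; print(d["p"],d["xy"],onz(w,d["xy"],.126),m.sum(), cv2.minAreaRect(np.argwhere(m)[:,::-1].astype(np.float32)))
for d in eyes.landmark_of(w,"wing")[:2]: print(d["p"],d["xy"],onz(w,d["xy"],.124))
s=r.read_state(); R=Ro.from_quat(s["eef_rot"]).as_matrix(); print(s["ee_pos"],R[:,0],proj(w,s["ee_pos"]),s["joint_positions"])
```

```text
0.73 [322.9, 239.5] [0.54752124 0.15541867 0.126     ] 496 ((321.672607421875, 242.09872436523438), (16.922727584838867, 41.083492279052734), 9.782407760620117)
0.19 [502.2, 154.9] [0.63175629 0.04289915 0.126     ] 4093 ((502.48095703125, 154.53369140625), (163.04049682617188, 28.18717384338379), 0.43078723549842834)
0.55 [322.4, 242.0] [0.5448883  0.15531934 0.124     ]
[0.54463781 0.15422328 0.21359952] [0.98336375 0.18163978 0.0016503 ] [323.95140685 294.97784003] [ 0.27756784  0.29199783 -0.75792895  1.60338548  0.20661403  1.32695936
 -1.89722734]
```

View pics/w2.png

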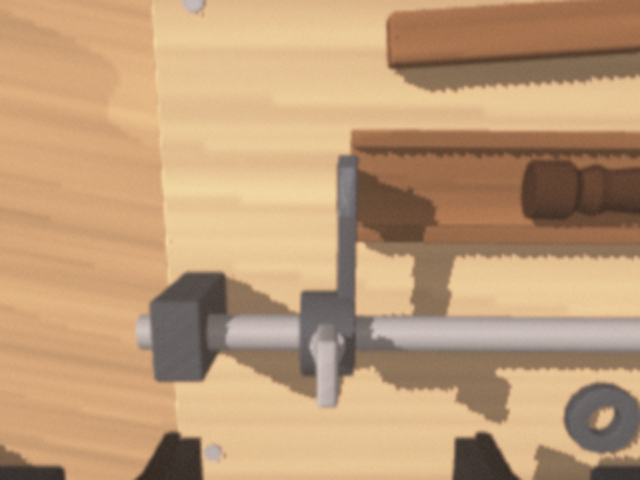

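Bar level in the picture, so the yaw is right. The wing at crop (327,365) is centred between the fingers, with the post clear of them. Next I descend and grip.

Call:
play_rows --pt "0 0 0.2 0 0 0 60" --pt "0 0 0.4 0 0 0 60" --pt "0 0 0.53 0 0 0 60" --pt "0 0 0.53 0 0 0 60" --pt "0 0 0.53 0 0 0 30" --squeeze 20

```text
time: 4.95
ee_pos: [0.5452, 0.1549, 0.1083]
eef_rot: [0.996, 0.091, 0.001, -0.0]
ft_force: [0.2, 0.1, 0.5]
width: 0.0475
```

Call:
play_rows --pt "0 0 0 0 0 0 0" --pt "0 0 0 0 0 0 0" --pt "0 0 0 0 0 0 0" --pt "0 0 0 0 0 0 0" --squeeze 20

```text
time: 5.45
ee_pos: [0.5445, 0.1549, 0.1066]
eef_rot: [0.996, 0.091, 0.0, 0.0]
ft_force: [0.6, 0.4, 0.7]
width: 0.0102
```

Call:
play_rows --pt "0 0 0 0 0 0 0" --pt "0 0 0 0 0 0 0" --squeeze 55

```text
time: 5.7
ee_pos: [0.5445, 0.1548, 0.1066]
eef_rot: [0.996, 0.091, 0.0, 0.0]
ft_force: [-0.7, -0.3, 2.8]
width: 0.0073
```

Run:
```python
from h import *
w=eyes.camera("wrist"); save(w,"w3.png",(160,60,480,300),2)
s=r.read_state(); print(s["ee_pos"],s["ft_force"],s["torque"],s["width"])
```

```text
[0.54453358 0.15479306 0.10663873] [-1.03891571 -0.81752061  1.65396999] [-0.14564503  0.05344776 -0.05208131] 0.007866243010741975
```

View pics/w3.png

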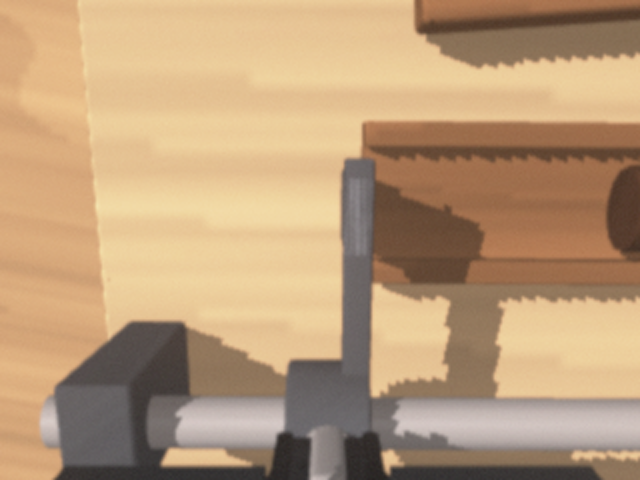

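Firm grip: width is 7.9 mm on the 8 mm wing. Turning anticlockwise.

Call:
play_rows --pt "0 0 0 0 0 -0.07 0" --pt "0 0 0 0 0 -0.14 0" --pt "0 0 0 0 0 -0.21 0" --pt "0 0 0 0 0 -0.28 0" --pt "0 0 0 0 0 -0.35 0"

```text
time: 6.38
ee_pos: [0.5447, 0.1546, 0.1066]
eef_rot: [0.933, 0.36, 0.0, 0.0]
ft_force: [0.3, -1.4, 1.4]
width: 0.0079
```

Call:
play_rows --pt "0 0 0 0 0 -0.08 0" --pt "0 0 0 0 0 -0.16 0" --pt "0 0 0 0 0 -0.24 0" --pt "0 0 0 0 0 -0.32 0" --pt "0 0 0 0 0 -0.35 0"

```text
time: 7.0
ee_pos: [0.545, 0.1546, 0.1066]
eef_rot: [0.801, 0.599, 0.0, 0.0]
ft_force: [1.2, -0.2, 1.4]
width: 0.0079
```

Run:
```python
from h import *
w=eyes.camera("wrist"); save(w,"w4.png",None,1); b=eyes.camera("top")
s=r.read_state(); R=Ro.from_quat(s["eef_rot"]).as_matrix(); print(s["ee_pos"],s["ft_force"],s["torque"],s["width"],np.degrees(np.arctan2(R[1,0],R[0,0])),s["joint_positions"])
u=np.array([np.cos(np.radians(100.5)),np.sin(np.radians(100.5)),0]); print("-bar in tool",R.T@-u)
for l,z in(("spindle_end",.045),("fence_face",.045),("stop_face",.045),("spindle_mid",.05)):
  for n,p in (("w",w),("t",b)):
    for d in eyes.landmark_of(p,l)[:2]: X=onz(p,d["xy"],z); print(l,n,d["p"],np.round(d["xy"]),X, X@u)
```

```text
[0.54495428 0.15467422 0.10665686] [ 3.21276126 -1.36386039  0.72048259] [-0.25854479 -0.63102354  0.02531295] 0.007683559454870968 73.49580983787472 [ 0.39340732  0.45728851 -0.92748327  1.72042734  0.39532108  1.16328468
 -0.93298507]
-bar in tool [-8.90973272e-01  4.54055749e-01  7.38594892e-05]
spindle_end w 0.63 [ 66. 276.] [0.3668983  0.19063312 0.045     ] 0.12057904367782296
spindle_end t 0.97 [412. 177.] [ 0.64403043 -0.24402371  0.045     ] -0.35730273896972287
spindle_end t 0.94 [410. 285.] [ 0.33640907 -0.23115242  0.045     ] -0.2885874315016643
fence_face t 0.86 [364. 174.] [ 0.65513799 -0.10685675  0.045     ] -0.22445684479559636
stop_face w 0.87 [414. 232.] [0.60766127 0.15342402 0.045     ] 0.04011745003987084
spindle_mid w 0.87 [ 90. 354.] [0.35811797 0.13082745 0.05      ] 0.06337491532452134
spindle_mid w 0.65 [488. 394.] [0.63465974 0.01233714 0.05      ] -0.10352700259741299
spindle_mid t 0.9 [326. 178.] [0.64275149 0.00129313 0.05      ] -0.11586067908028451
spindle_mid t 0.86 [400. 309.] [ 0.27037178 -0.19891411  0.05      ] -0.24485462009784095
```

View pics/w4.png

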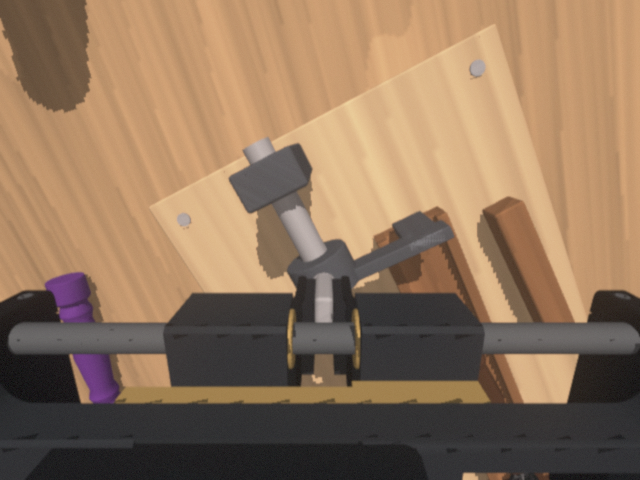

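Screw is at about 1.1 rad with the wing following, and the collar unmoved. Next I slide the collar along the bar: 60 mm first, then slowly.

Call:
play_rows --pt "-0.06 0.0306 0 0 0 0 0" --pt "-0.12 0.061 0 0 0 0 0" --pt "-0.18 0.092 0 0 0 0 0" --pt "-0.24 0.122 0 0 0 0 0" --pt "-0.267 0.136 0 0 0 0 0"

```text
time: 8.12
ee_pos: [0.5556, 0.0948, 0.1067]
eef_rot: [0.802, 0.598, -0.0, 0.0]
ft_force: [3.1, 1.7, 1.9]
width: 0.0078
```

```bash
cat > st.py <<'E'
from h import *
u=np.array([np.cos(np.radians(100.5)),np.sin(np.radians(100.5)),0]); v=np.array([u[1],-u[0],0])
s=r.read_state(); R=Ro.from_quat(s["eef_rot"]).as_matrix()
p0=np.array([.54495,.15467,.10666]); d=s["ee_pos"]-p0
print("travel",-d@u,"side",d@v,"Fpush",s["ft_force"]@u,"Fside",s["ft_force"]@v,"Fz",s["ft_force"][2],"torque",s["torque"],"w",s["width"],"yaw",np.degrees(np.arctan2(R[1,0],R[0,0])),"-u tool",R.T@-u,"t",s["time"])
E
python3 st.py
python3 - <<'E'
from h import *
a=eyes.camera("scene"); save(a,"s2.png",(230,195,460,365),3)
E
```

```text
travel 0.06079995940935899 side -0.0004426308991439167 Fpush 1.061533697139418 Fside 3.3846557844536598 Fz 1.9073552909792442 torque [ 0.44079216 -0.80517431 -0.04378056] w 0.0077759053440900235 yaw 73.41552262805065 -u tool [-8.90336162e-01  4.55303667e-01  2.99334714e-04] t 8.125
```

View pics/s2.png

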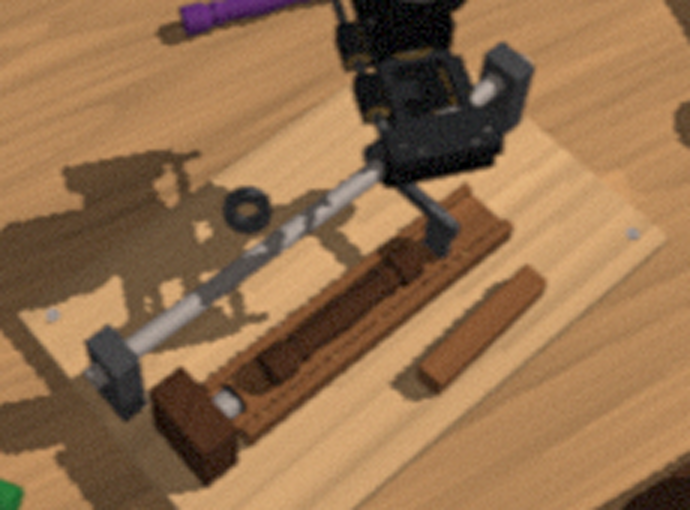

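The collar slid along. The arm at crop (440,235) is about 15 mm short of the spindle end (405,260), and the nose gap is about 30 mm. I'll creep on from here.

Call:
play_rows --pt "-0.013 0.0068 0 0 0 0 0" --pt "-0.027 0.0137 0 0 0 0 0" --pt "-0.04 0.0205 0 0 0 0 0" --pt "-0.0534 0.0273 0 0 0 0 0" --pt "-0.067 0.034 0 0 0 0 0"

```text
time: 8.8
ee_pos: [0.5581, 0.0811, 0.1066]
eef_rot: [0.801, 0.598, -0.0, 0.0]
ft_force: [1.5, 2.7, 3.9]
width: 0.0077
```

Call:
play_rows --pt "-0.009 0.0045 0 0 0 0 0" --pt "-0.018 0.009 0 0 0 0 0" --pt "-0.027 0.0135 0 0 0 0 0" --pt "-0.0356 0.018 0 0 0 0 0" --pt "-0.0445 0.0227 0 0 0 0 0"

```text
time: 9.43
ee_pos: [0.5599, 0.0714, 0.1066]
eef_rot: [0.801, 0.598, 0.0, -0.0]
ft_force: [1.7, 2.2, 5.5]
width: 0.0075
```

```bash
python3 st.py
python3 - <<'E'
from h import *
a=eyes.camera("scene"); save(a,"s3.png",(250,255,410,375),4)
E
```

```text
travel 0.08458821454890107 side -0.0005192921637561104 Fpush 1.873169680516329 Fside 2.060495031793185 Fz 5.549654805678698 torque [ 0.44648231 -0.34509288  0.00566325] w 0.007466322851958569 yaw 73.49226551906192 -u tool [-8.90945229e-01  4.54110775e-01 -5.25590543e-05] t 9.425
```

View pics/s3.png

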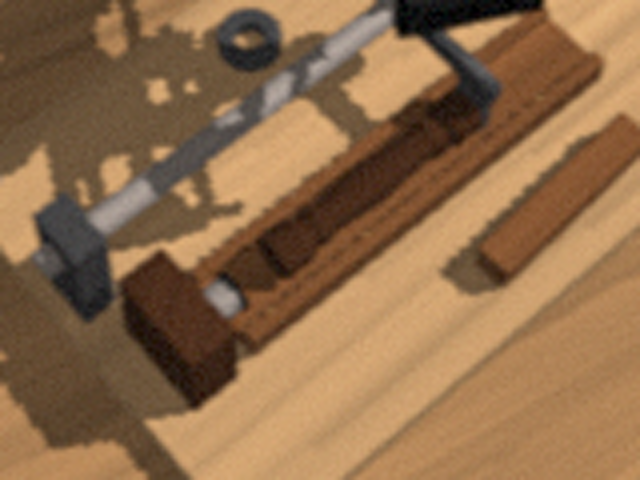

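The arm has reached the spindle at crop (475,115). The nose gap at crop (240,295)–(275,265) is about 25 mm.

Call:
play_rows --pt "-0.009 0.0045 0 0 0 0 0" --pt "-0.018 0.009 0 0 0 0 0" --pt "-0.027 0.0135 0 0 0 0 0" --pt "-0.0356 0.018 0 0 0 0 0" --pt "-0.0445 0.0227 0 0 0 0 0"

```text
time: 10.1
ee_pos: [0.5616, 0.0616, 0.1066]
eef_rot: [0.801, 0.598, -0.0, -0.0]
ft_force: [1.1, 0.8, 5.9]
width: 0.0079
```

Call:
play_rows --pt "-0.0045 0.0023 0 0 0 0 0" --pt "-0.009 0.0045 0 0 0 0 0" --pt "-0.0135 0.0068 0 0 0 0 0" --pt "-0.018 0.009 0 0 0 0 0" --pt "-0.0223 0.0113 0 0 0 0 0"

```text
time: 10.72
ee_pos: [0.5625, 0.0567, 0.1066]
eef_rot: [0.801, 0.598, -0.0, -0.0]
ft_force: [1.3, 1.5, 5.4]
width: 0.0078
```

```bash
python3 st.py
python3 - <<'E'
from h import *
a=eyes.camera("scene"); save(a,"s4.png",(250,255,410,375),4)
E
```

```text
travel 0.0995545336463744 side -0.0006201788269897882 Fpush 1.1886634309349993 Fside 1.5660673691918472 Fz 5.418680629837781 torque [ 0.41051845 -0.21738028 -0.01418611] w 0.0077780006670608555 yaw 73.49097744732133 -u tool [-8.90935020e-01  4.54130805e-01 -3.52977442e-05] t 10.725
```

View pics/s4.png

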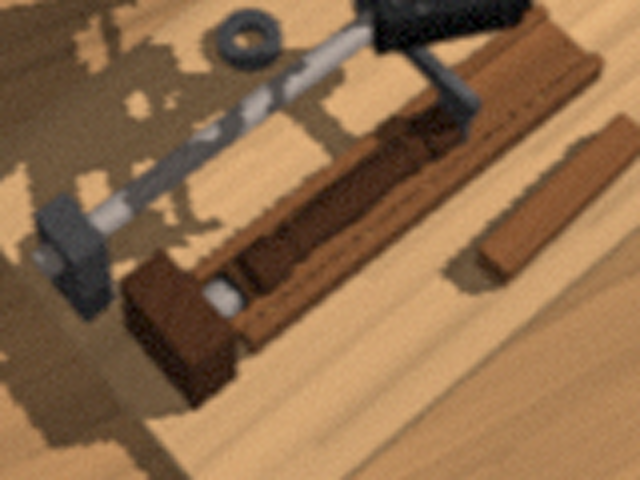

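Call:
play_rows --pt "-0.0045 0.0023 0 0 0 0 0" --pt "-0.009 0.0045 0 0 0 0 0" --pt "-0.0135 0.0068 0 0 0 0 0" --pt "-0.0178 0.0091 0 0 0 0 0"

```text
time: 11.28
ee_pos: [0.5632, 0.0527, 0.1066]
eef_rot: [0.801, 0.598, -0.0, -0.0]
ft_force: [0.2, 1.8, 6.3]
width: 0.0081
```

Call:
play_rows --pt "-0.0045 0.0023 0 0 0 0 0" --pt "-0.009 0.0045 0 0 0 0 0"

```text
time: 11.52
ee_pos: [0.5635, 0.0508, 0.1066]
eef_rot: [0.801, 0.598, -0.0, -0.0]
ft_force: [-0.4, 1.6, 6.1]
width: 0.0084
```

```bash
python3 st.py
```

```text
travel 0.10553312307460201 side -0.000655054817828446 Fpush 1.6808165229874024 Fside -0.11526207452533449 Fz 6.14322564987143 torque [ 0.39942976 -0.17141649 -0.0048217 ] w 0.008409650250090484 yaw 73.49353029362938 -u tool [-8.90955254e-01  4.54091104e-01 -7.09149035e-05] t 11.525
```

Call:
play_rows --pt "-0.003 0.0015 0 0 0 0 0" --pt "-0.006 0.003 0 0 0 0 0" --pt "-0.009 0.0045 0 0 0 0 0"

```text
time: 11.9
ee_pos: [0.5639, 0.0488, 0.1066]
eef_rot: [0.801, 0.598, -0.0, -0.0]
ft_force: [0.5, 0.9, 6.8]
width: 0.0076
```

Call:
play_rows --pt "-0.003 0.0015 0 0 0 0 0" --pt "-0.006 0.003 0 0 0 0 0" --pt "-0.009 0.0045 0 0 0 0 0"

```text
time: 12.28
ee_pos: [0.5642, 0.0468, 0.1066]
eef_rot: [0.801, 0.598, -0.0, -0.0]
ft_force: [1.0, 1.9, 5.1]
width: 0.0084
```

Call:
play_rows --pt "-0.003 0.0015 0 0 0 0 0" --pt "-0.006 0.003 0 0 0 0 0" --pt "-0.009 0.0045 0 0 0 0 0"

```text
time: 12.65
ee_pos: [0.5643, 0.0461, 0.1066]
eef_rot: [0.801, 0.599, 0.0, -0.001]
ft_force: [0.2, 6.6, 5.3]
width: 0.0079
```

```bash
python3 st.py
python3 - <<'E'
from h import *
a=eyes.camera("scene"); save(a,"s5.png",(280,285,380,360),7)
E
```

```text
travel 0.11029540579199514 side -0.000727065337803607 Fpush 6.453770208107838 Fside 1.3836724389026132 Fz 5.317760370234492 torque [ 1.43794062 -0.03232963 -0.03622388] w 0.007866673874838538 yaw 73.54773903011035 -u tool [-0.89138369  0.45324665 -0.00161055] t 12.65
```

View pics/s5.png

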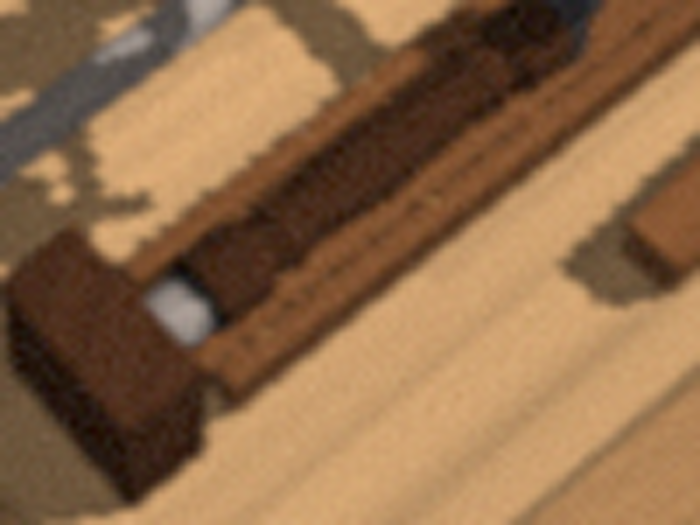

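Spindle end at crop (225,290) meets the nose's rubber face, and the force has risen to about 6.5 N. I'll add a little.

Call:
play_rows --pt "-0.002 0.001 0 0 0 0 0" --pt "-0.0036 0.0018 0 0 0 0 0" --pt "-0.0036 0.0018 0 0 0 0 0" --pt "-0.0036 0.0018 0 0 0 0 0"

```text
time: 13.2
ee_pos: [0.5644, 0.046, 0.1066]
eef_rot: [0.801, 0.599, 0.0, -0.001]
ft_force: [-0.5, 7.2, 5.4]
width: 0.008
```

```bash
python3 st.py
```

```text
travel 0.11037604600801418 side -0.0007162015109337637 Fpush 7.1873234781096125 Fside 0.8266005077024814 Fz 5.433102000702269 torque [ 1.63128690e+00 -1.37023068e-03 -7.26449897e-02] w 0.007978044152202463 yaw 73.58557716121095 -u tool [-0.8916818   0.45265669 -0.00234279] t 13.2
```

Call:
play_rows --pt "-0.003 0.0015 0 0 0 0 0" --pt "-0.007 0.0036 0 0 0 0 0" --pt "-0.007 0.0036 0 0 0 0 0" --pt "-0.007 0.0036 0 0 0 0 0"

```text
time: 13.7
ee_pos: [0.5644, 0.0458, 0.1066]
eef_rot: [0.8, 0.599, 0.001, -0.002]
ft_force: [-0.9, 10.9, 4.4]
width: 0.0079
```

```bash
python3 st.py
```

```text
travel 0.1106109171948364 side -0.0007365087099771191 Fpush 10.887068495105627 Fside 1.1397531632624722 Fz 4.432917214011309 torque [ 2.47450075  0.16486835 -0.00510148] w 0.007885097369629666 yaw 73.64946519666854 -u tool [-0.89218267  0.45165803 -0.00388594] t 13.7
```

Call:
play_rows --pt "0 0 0 0 0 0.07 0" --pt "0 0 0 0 0 0.14 0" --pt "0 0 0 0 0 0.21 0" --pt "0 0 0 0 0 0.28 0" --pt "0 0 0 0 0 0.28 0"

```text
time: 14.32
ee_pos: [0.5641, 0.0459, 0.1066]
eef_rot: [0.912, 0.41, 0.0, -0.002]
ft_force: [-1.9, 10.3, 5.2]
width: 0.0074
```

```bash
python3 st.py
```

```text
travel 0.11039183480420009 side -0.0009874530815195716 Fpush 10.529041080603628 Fside -0.01726420818677399 Fz 5.206473730082864 torque [ 2.50781545  0.47672691 -0.03014466] w 0.007418301893634387 yaw 48.36536209049555 -u tool [-0.61380716  0.78944686 -0.00379716] t 14.325
```

Push is steady at about 10.5 N measured, roughly 9 N on the spindle. Turning on.

Call:
play_rows --pt "0 0 0 0 0 0.07 0" --pt "0 0 0 0 0 0.14 0" --pt "0 0 0 0 0 0.2 0" --pt "0 0 0 0 0 0.25 0" --pt "0 0 0 0 0 0.3 0"

```text
time: 14.95
ee_pos: [0.5639, 0.0463, 0.1066]
eef_rot: [0.983, 0.185, -0.001, -0.002]
ft_force: [-3.0, 11.9, 7.2]
width: 0.0079
```

```bash
python3 st.py
```

```text
travel 0.11002594837965962 side -0.0011324456788229555 Fpush 12.256342132111442 Fside -0.7406382643434695 Fz 7.207401356099591 torque [2.7728565  0.87251045 0.03670009] w 0.007926184447859154 yaw 21.33415944426356 -u tool [-0.1879669   0.9821663  -0.00421996] t 14.95
```

Call:
play_rows --pt "0 0 0 0 0 0.05 0" --pt "0 0 0 0 0 0.09 0" --pt "0 0 0 0 0 0.12 0" --pt "0 0 0 0 0 0.15 0" --pt "0 0 0 0 0 0.15 0"

```text
time: 15.58
ee_pos: [0.5639, 0.0464, 0.1066]
eef_rot: [0.998, 0.069, -0.001, -0.002]
ft_force: [-3.5, 12.3, 6.3]
width: 0.008
```

```bash
python3 st.py
```

```text
travel 0.10991539557151113 side -0.0011002242039807597 Fpush 12.7036817790794 Fside -1.2031776348947014 Fz 6.2803135177967135 torque [2.75280968 0.87072493 0.2240095 ] w 0.007995226407254278 yaw 7.967434577215472 -u tool [ 0.04418718  0.99901475 -0.00412581] t 15.575
```

Call:
play_rows --pt "0 0 0 0 0 0.03 0" --pt "0 0 0 0 0 0.05 0" --pt "0 0 0 0 0 0.05 0"

```text
time: 15.95
ee_pos: [0.5637, 0.0465, 0.1065]
eef_rot: [1.0, 0.031, -0.001, -0.002]
ft_force: [-4.3, 11.2, 7.2]
width: 0.0088
```

```bash
python3 st.py
```

```text
travel 0.10979235553724129 side -0.0013195960838512967 Fpush 11.808395009535472 Fside -2.156388987448634 Fz 7.243568756930404 torque [2.78407034 1.14665127 0.52700464] w 0.008788603204812237 yaw 3.5111621581841335 -u tool [ 0.1216757   0.99256122 -0.00415362] t 15.95
```

Torque rose to 0.53 N m and the pads began to slip on the wing, so the screw is at its stop. I'll take off the push, then open and rise.

Call:
play_rows --pt "-0.001 -0.008 0 0 0 0 0" --pt "-0.0018 -0.0155 0 0 0 0 0" --pt "-0.0018 -0.0155 0 0 0 0 0"

```text
time: 16.32
ee_pos: [0.5636, 0.0469, 0.1065]
eef_rot: [1.0, 0.03, -0.001, -0.0]
ft_force: [-3.4, 3.9, 8.4]
width: 0.0087
```

```bash
python3 st.py
```

```text
travel 0.10938322328236065 side -0.0013077805307108135 Fpush 4.427169077444187 Fside -2.5956060286924356 Fz 8.404369156411642 torque [1.12909888 0.80382399 0.57965371] w 0.008699693778925158 yaw 3.416390776868858 -u tool [ 0.12331739  0.99236668 -0.0010949 ] t 16.325
```

Call:
play_rows --pt "0 0 0 0 0 0 30" --pt "0 0 0 0 0 0 45" --pt "0 0 0 0 0 0 45" --pt "0 0 0 0 0 0 45" --pt "0 0 0 0 0 0 45"

```text
time: 16.95
ee_pos: [0.5646, 0.0453, 0.1064]
eef_rot: [1.0, 0.029, -0.0, 0.0]
ft_force: [0.2, -0.0, 0.7]
width: 0.0385
```

Call:
play_rows --pt "0 0 -0.1 0 0 0 45" --pt "0 0 -0.3 0 0 0 45" --pt "0 0 -0.5 0 0 0 45" --pt "0 0 -0.55 0 0 0 45" --pt "0 0 -0.55 0 0 0 45"

```text
time: 17.58
ee_pos: [0.5649, 0.0456, 0.2176]
eef_rot: [1.0, 0.029, 0.001, 0.0]
ft_force: [0.4, -0.1, -1.1]
width: 0.0393
```

```bash
python3 st.py
python3 - <<'E'
from h import *
w=eyes.camera("wrist"); save(w,"w5.png",None,1)
for d in eyes.regions_of(w,"wing")[:2]:
    m=d["region"]; print(d["p"],d["xy"],m.sum(),cv2.minAreaRect(np.argwhere(m)[:,::-1].astype(np.float32)))
E
```

```text
travel 0.11091118700574207 side -0.0002350354863545831 Fpush -0.16941400534396825 Fside 0.37857946178681423 Fz -1.1212359045980278 torque [-0.0361389   0.07284774  0.00823952] w 0.039295853941710326 yaw 3.286675362806198 -u tool [1.25563782e-01 9.92085375e-01 5.87626932e-04] t 17.575
0.66 [321.8, 240.9] 515 ((320.88824462890625, 241.9529266357422), (16.949928283691406, 40.112274169921875), 4.398705005645752)
```

View pics/w5.png

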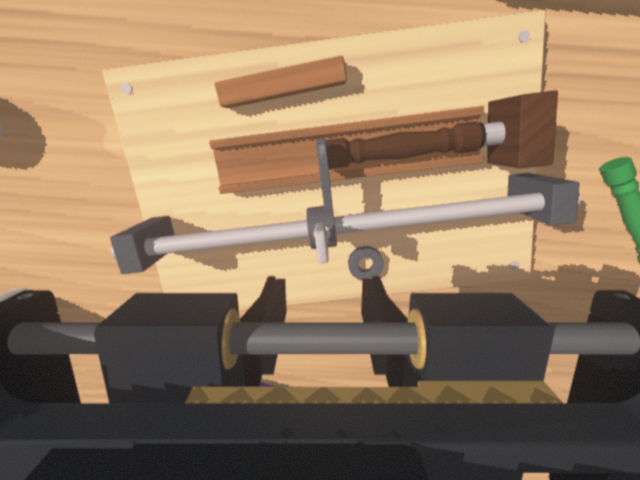

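The spindle sits between the arm at (327,155) and the nose at (487,137). The wing is across the bar again as at the start, and the gripper is clear. I'm handing in.

```bash
python3 -c "
from bench import job; print(job.close_job())"
```

```text
the job is handed in; nothing more can be done
None
```

The job is done and handed in at about 17.6 s, well inside the 61 s limit. No verdict is reported, so this rests on my own checks.

- **Slacken:** I gripped the wing and turned the screw about 63° anticlockwise (about 1.1 rad) with the collar still in place.
- **Slide and push:** I slid the collar about 110 mm, its arm pushing the spindle onto the nose. The measured push was about 11 N, which I take as about 9 N on the spindle after collar friction. During tightening it rose to at most 12.7 N, against the 25 N limit.
- **Tighten:** I turned the screw clockwise until the torque reached about 0.53 N m and the pads started to slip on the wing, which I took as the stop. Then I took off the push, opened and rose.

**Last checks:**
- The force on the tool was near zero after release.
- The last wrist picture shows the spindle touching both the arm and the nose.
- The wing is back to its starting direction, within about 2°.
- The blank and spare ring look undisturbed.

**Not measured:** the remaining play and the exact screw angle. I judged both only from the picture and the force readings. The other bystanders were not checked again at the end, but the tool path stayed clear of them.

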